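# Present the long tube to the label reader

### The job

Somebody has parked a white bottle on the glass of the label reader: pick it up and stand it on the bench pad. Then draw the one long tube out of the rack, tip it over until it lies roughly level, and finish while still holding it there, in the air about 15 cm above the reader's glass with the middle of the tube over the middle of the glass, so that its label can be read. Leave the short tubes and everything else on the bench where they are.

Things in the scene. Friction and masses are not known exactly. Their poses are not given: they have to be found in the camera images.
- reader: label reader, a fixed grey box 160 x 160 mm and 50 mm high with a dark square glass window (100 x 100 mm, flush) in the middle of its flat top, looking straight up. Origin: centre of its underside, on the bench; z up.
- window (a point): centre of the reader's glass, 50 mm above the bench.
- bottle: white plastic bottle, about 0.2 kg, 110 mm high over all; round body 60 mm in diameter up to 72 mm, sloping shoulder, then a grey round cap 36 mm in diameter from 87 to 110 mm above its foot. At the start it stands upright on the reader's glass. Origin: centre of its underside; z up along its axis.
- pad: flat pale square bench pad, 160 x 160 mm, 3 mm thick, fixed on the bench at one side of the reader (left or right, the rack is at the other). Origin: centre of its underside; x and y along its sides.
- rack: black block rack with aluminium ends, fixed; 210 mm long (its x), 60 mm wide (its y), 60 mm high, with a row of five upright round blind holes, 18 mm wide, 54 mm deep, at x = -80, -40, 0, 40, 80 mm. The one at -80 is empty, the others hold one tube each, in any order. Origin: centre of its underside, on the bench.
- long_tube: the only long tube: stiff, empty, about 20 g, 16 mm in diameter with a pale label all round, 110 mm long including a lavender cap 18 mm in diameter on its top 24 mm. Stands loosely in a rack hole, foot 6 mm above the bench, top at about 116 mm, 35 mm above the short tubes; pulls straight up without resistance. Origin: centre of its foot; z along its axis to the cap.
- label (a point): middle of the long tube and of its label, on its axis 55 mm from the foot and 55 mm from the top of the cap.
- short_tube1: a short tube, like the long one but 75 mm over all (top at about 81 mm above the bench); leave it in the rack. Origin: centre of its foot.
- short_tube2: a second short tube, the same as the first; leave it.
- short_tube3: a third short tube, the same as the first; leave it.
- jar: small closed jar, 56 mm in diameter, 60 mm high, beyond the reader; leave it. Origin: centre of its underside.
- tape: roll of label tape lying flat, 84 mm in diameter, 25 mm high, beyond the reader; leave it. Origin: centre of its underside.
- beaker: empty white plastic beaker, 64 mm in diameter, 80 mm high, beyond the reader; leave it. Origin: centre of its underside.
- slide_box: small flat cardboard box, 80 x 30 x 22 mm, lying between the robot and the reader; leave it. Origin: centre of its underside.
Things that resemble listed ones, but are neither listed nor needed, are in the scene too. There is more than one size of the pad; the one meant has the size given above.

How it is judged:
By the outcome, as a careful person would: the job done as asked, in the order asked, and still so for the second after the job is handed in, while the arm keeps its last pose, push and grip.
It also fails if it takes over 64 s, if anything falls off the work surface, if the arm or the gripper's body presses on something with over 40 N, if the wrist force passes 120 N, or if a joint passes its speed limit or range.

### The arm

A 6-joint arm with a two-finger parallel gripper is mounted at the origin on the work surface. World frame = base frame: x ahead of the robot, y to its left, z up, the work surface at z = 0. Lengths are in m, angles in rad, forces in N, time in s.
With the tool pointing down it reaches from about 0.4 to 0.825 m from the base axis. Payload 7 kg.
Tool frame: the origin (TCP) lies midway between the tips of the shut fingers; the grasp point (between the pads) lies hold_point_z behind it (hold_point_z is the distance from the TCP to the grasp point, in m); z points along the fingers, y is the line along which they close (so a half turn about z gives the same grasp; the last joint's range is limited). The gripper opens to 88 mm and grips with 3 to 60 N. Pads are 19 mm wide; open, the fingers measure 130 mm over their backs; the gripper's body (78 mm by 193 mm) begins 47 mm behind the grasp point.
Start: joints at [1.618, 0.359, 0.012, 0, -1.224, -0.288], TCP at [0.161, 0.655, 0.227] pointing down, gripper open.
Joint ranges: [-3.07, 3.07], [-1.43, 2.12], [-1.02, 1.25], [-3.03, 1.67], [-3.05, -0], [-3.03, 3.03]. Speed limits (rad/s): [2.39, 2.39, 3.01, 3.14, 3.14, 3.14].

### API

Orientations are given as [roll, pitch, yaw] about the fixed x, y, z axes, in that order (R = Rz(yaw) Ry(pitch) Rx(roll)).
In Python, from station import * gives the robot as it stands.
- The arm moves only by the tool apply_moves, never from a script. Its argument "steps" is a list of rows, each an object with "translation": the shift along the world's x, y, z scaled (see below), a list of three; "rotation": the turn, a rotation vector about the world's x, y, z scaled (see below), a list of three. A call has exactly 10 rows; each row is the pose to reach, as a shift and turn from the pose commanded when the call began; what a row does not reach only later rows make up. The controller multiplies each number of a shift by 250 mm and each number of a turn by 30 degrees. A row lasts 1/12 s, in which the tool goes at most 41.7 mm and 7.16 degrees, less where a joint would pass 70% of its speed; a pose out of reach is approached as far as the arm can. A call with a number of a shift or a turn outside -1 to 1 is refused whole. A call with a gripper value outside its range is refused whole. "jaw" is the closure, from -1 (fully open) to 1 (shut), so that 0 is half open, set as the call begins (left out, the last holds). The fingers move at their own pace and stop on an object; "newtons" is the grip in N (left out, the last holds). Time passes only in rows, so rows that repeat a pose let the fingers close, or fill a call up. It gives the time, the measured TCP pose, the force, the opening and the grip force at its end, in the units of the state.
- get_state(): the state, without advancing time (a new reading comes with each control period).
- grab_frame(name): name is "scene" or "top" or "wrist"; returns the picture (420x560x3 uint8, blue, green, red); there is no depth.
- camera_model(name): a dict with "fx", "fy", "cx", "cy" (pixels), "k1" (the pictures are not rectified: a ray, as slopes to the right and down, at radius r is drawn at 1 + k1 r^2 times it, then the intrinsics apply), "xyz" and "rotation" of the camera in the world. Camera axes: x right, y down, z forward; pixel columns grow to the right and rows downward; lengths in m; the calibration is good to about 2 mm. A picture is of the moment at which its call begins: read the wrist's pose just before it. camera_model takes no time and is no camera call; for the wrist camera it gives the pose at the moment of the call.
- job_done(): hands the job in; it is judged then, once.
The state is a dict: "t": time; "q": joint angles; "qd": joint speeds; "joint_efforts": joint torques, N m; "eef_pos": TCP position; "ee_rot": TCP orientation; "force": force on the tool from outside, world axes, zero at the start; "moment": the same for the moment, N m; "width": finger opening in m; "gripper_force": force on a finger pad.
Only numpy, scipy, OpenCV 4.12 (cv2) and the standard library are available. Lean on these libraries where they do the work, as an engineer would, in place of code of your own. Each camera call takes 0.05 s, during which the arm holds its last target. There are 200 camera calls.

## Working session

There is one attempt and no reset: what is moved stays moved. The work goes in short steps, Python scripts to look and compute and a tool call to move; the robot and the scene stay as the last step left them, time stands still between calls to the robot, and variables do not carry over. Pictures are saved under pics/ and viewed, at most 10 in all, crops included, and the job is handed in when it is done.

Besides the shell and the picture viewer there is one more tool, called after "Request:" by a JSON object that holds its "api" and its "payload", one argument or row to a line. apply_moves: Moves the arm, as the interface text tells. Shifts and turns lie within -1 to 1; 1 stands for 250 mm of shift or 30 degrees of turn. Its arguments: {"type":"object","properties":{"steps":{"type":"array"},"jaw":{"type":"number"},"newtons":{"type":"number"}},"required":["steps"]}

```bash
mkdir -p pics; ls
python3 - <<'E'
from station import *
import cv2,numpy as np
for n in("scene","top"):
    f=grab_frame(n); cv2.imwrite(f"pics/{n}0.png",f)
    m=camera_model(n); print(n,{k:np.round(v,3).tolist() for k,v in m.items()})
print(camera_model("wrist"))
s=get_state();print(s)
E
```

```text
pics
scene {'fx': 435.054, 'fy': 435.054, 'cx': 285.839, 'cy': 210.605, 'k1': -0.053, 'xyz': [1.219, 0.346, 0.641], 'rotation': [-2.144, 0.005, 2.125]}
top {'fx': 391.613, 'fy': 391.613, 'cx': 274.762, 'cy': 206.943, 'k1': -0.111, 'xyz': [0.319, -0.123, 1.18], 'rotation': [-2.99, 0.019, -1.56]}
{'fx': 348.8829826210034, 'fy': 348.8829826210034, 'cx': 277.74520579251845, 'cy': 212.78094206136674, 'k1': 0.0264997485109357, 'xyz': array([0.22585228, 0.63967713, 0.38461513]), 'rotation': array([ 2.89277264e+00, -1.30018477e-03, -1.81214611e+00])}
{'t': 0.1, 'q': array([ 1.61811919e+00,  3.59317139e-01,  1.11810931e-02, -2.69578669e-04,
       -1.22410044e+00, -2.88067352e-01]), 'qd': array([ 3.64711485e-04, -2.35555358e-03,  7.24533694e-04,  1.79959049e-03,
        1.93677995e-03,  1.15679526e-05]), 'joint_efforts': array([-2.86457587e-03, -5.84165239e+01,  2.93751079e+01,  7.01550007e+00,
        1.01460921e-02, -5.45529701e-05]), 'eef_pos': array([0.16089393, 0.65511486, 0.22573551]), 'ee_rot': array([ 3.14013983e+00, -1.66186892e-04, -2.40836148e-01]), 'force': array([0.09271447, 0.37781483, 0.97148449]), 'moment': array([-0.01961775,  0.00754358, -0.02644975]), 'gripper_force': 0.0, 'width': 0.08736811934316596}
```

View pics/scene0.png

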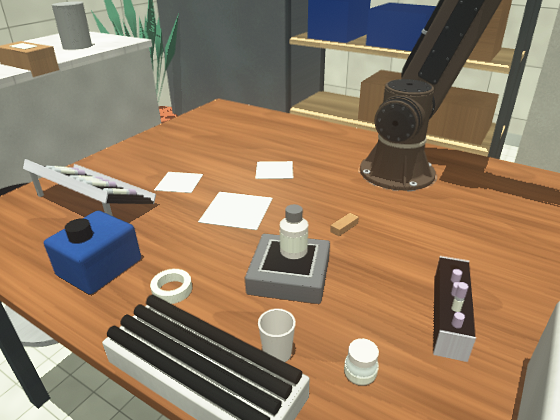

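View pics/top0.png

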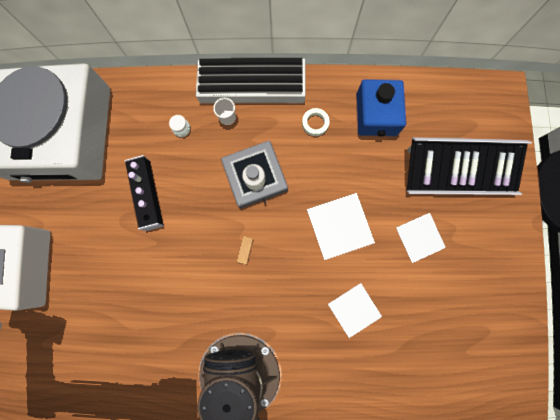

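The scene picture shows the bottle on the reader (cap 293,214), large pad (236,210) and rack on the right (caps around 458,290). In the top picture the large pad is at (341,226), the bottle cap at (255,175), and the rack runs from (138,158) to (152,230) with caps at x≈133–141.

```bash
cat > h.py <<'E'
import numpy as np,cv2
from scipy.spatial.transform import Rotation as R
def ray(m,uv):
    K=np.array([[m['fx'],0,m['cx']],[0,m['fy'],m['cy']],[0,0,1.]])
    p=cv2.undistortPoints(np.array(uv,float).reshape(-1,1,2),K,np.array([m['k1'],0,0,0,0.]))[:,0]
    d=np.c_[p,np.ones(len(p))]@R.from_euler('xyz',m['rotation']).as_matrix().T
    return np.array(m['xyz']),d
def plane(m,uv,z):
    o,d=ray(m,uv); return o+d*((z-o[2])/d[:,2])[:,None]
def tri(*mu):
    A=np.zeros((3,3));b=np.zeros(3);L=[]
    for m,uv in mu:
        o,d=ray(m,[uv]);d=d[0]/np.linalg.norm(d[0]);P=np.eye(3)-np.outer(d,d);A+=P;b+=P@o;L.append((o,P))
    x=np.linalg.solve(A,b); return x,max(np.linalg.norm(P@(x-o)) for o,P in L)
def proj(m,X):
    K=np.array([[m['fx'],0,m['cx']],[0,m['fy'],m['cy']],[0,0,1.]])
    r=R.from_euler('xyz',m['rotation']).inv()
    return cv2.projectPoints(np.atleast_2d(np.array(X,float)),r.as_rotvec(),r.apply(-np.array(m['xyz'])),K,np.array([m['k1'],0,0,0,0.]))[0][:,0]
def blobs(mask,amin=30,roi=None):
    if roi:
        z=np.zeros_like(mask);x0,y0,x1,y1=roi;z[y0:y1,x0:x1]=mask[y0:y1,x0:x1];mask=z
    n,l,s,c=cv2.connectedComponentsWithStats(mask.astype(np.uint8))
    return [(c[i],s[i],l==i) for i in range(1,n) if s[i][4]>=amin]
def rect(mask):
    c=max(cv2.findContours(mask.astype(np.uint8),0,2)[0],key=cv2.contourArea)
    return cv2.boxPoints(cv2.minAreaRect(c)),c
E
python3 - <<'E'
from station import *
from h import *
np.set_printoptions(precision=4,suppress=True)
F={n:cv2.imread(f'pics/{n}0.png') for n in('scene','top')};M={n:camera_model(n) for n in F}
print('base',proj(M['top'],[0,0,0]),proj(M['scene'],[0,0,0]))
roi={'top':dict(pad=(300,185,385,265),reader=(210,135,295,215),rack=(115,150,170,235),bot=(238,158,272,192)),'scene':dict(pad=(195,185,280,235),reader=(240,225,335,305),rack=(430,255,480,360),bot=(275,200,315,265))}
for n in F:
    f=F[n];h=cv2.cvtColor(f,cv2.COLOR_BGR2HSV);H,S,V=h[...,0].astype(int),h[...,1],h[...,2]
    for c,s,l in blobs((S<40)&(V>200),200,roi[n]['pad']):
        ap=cv2.approxPolyDP(rect(l)[1],6,True)[:,0]
        P=plane(M[n],ap,.003);print(n,'pad',c,P[:,:2].tolist(),P.mean(0),np.linalg.norm(P-np.roll(P,1,0),axis=1))
    for c,s,l in blobs((S<60)&(V>70)&(V<190),300,roi[n]['reader']): print(n,'grey',c,s)
    for c,s,l in blobs((H>120)&(H<165)&(S>25)&(V>90),6,roi[n]['rack']): print(n,'lav',c,s)
    for c,s,l in blobs((S<60)&(V>60)&(V<170),20,roi[n]['bot']): print(n,'capgrey',c,s)
    ap=cv2.approxPolyDP(rect(max((b for b in blobs((S<70)&(V<200),300,roi[n]['reader'])),key=lambda b:b[1][4])[2])[1],5,True)[:,0]
    print(n,'reader out',ap.tolist())
E
python3 -c "
import cv2,numpy as np
a=cv2.imread('pics/scene0.png');b=cv2.imread('pics/top0.png')
r=lambda i,s:cv2.resize(i,s,interpolation=cv2.INTER_CUBIC)
cv2.imwrite('pics/z.png',np.hstack([r(a[250:365,430:480],(260,598)),r(b[150:235,115:170],(260,400)) if 0 else cv2.copyMakeBorder(r(b[150:235,115:170],(260,400)),0,198,0,0,0),cv2.copyMakeBorder(r(a[195:305,240:335],(260,300)),0,298,0,0,0)]))"
```

```text
base [[239.4575 374.9353]] [[396.3942 171.4768]]
scene pad [236.34   210.1504] [[0.5417791662522747, -0.3463871576591558], [0.49230604808559186, -0.1957176963888399], [0.34547967211696107, -0.24683313090828024], [0.39573782998083507, -0.3946173858007464]] [ 0.4438 -0.2959  0.003 ] [0.1538 0.1586 0.1555 0.1561]
scene grey [288.6103 270.488 ] [ 245  227   85   77 3426]
scene lav [455.3548 277.8548] [451 273  11  12  62]
scene lav [458.6441 291.9746] [452 286  15  12 118]
scene lav [456.6607 322.1071] [452 316  12  12  56]
scene capgrey [293.5632 213.5921] [286 204  17  20 277]
scene capgrey [297.9037 245.7273] [275 228  40  32 187]
scene capgrey [277.3214 237.0357] [275 235   6   5  28]
scene reader out [[262, 234], [245, 276], [247, 293], [320, 302], [328, 241], [307, 238], [307, 227]]
top pad [340.161  225.9057] [[0.5432024079289756, -0.3463167275297089], [0.49251075910039704, -0.19604233161092957], [0.342026549286544, -0.24678480085379143], [0.3936764807267886, -0.3980190354960522]] [ 0.4429 -0.2968  0.003 ] [0.1582 0.1586 0.1588 0.1598]
top grey [253.9131 174.5626] [ 221  141   67   66 1829]
top lav [133.6562 165.1562] [130 162   8   7  32]
top lav [132.2    175.2286] [128 172   9   7  35]
top lav [138.9412 190.4706] [135 187   9   7  34]
top lav [141.6552 203.4483] [138 200   8   7  29]
top capgrey [251.5976 172.716 ] [242 164  17  17 169]
top capgrey [259.4646 185.2475] [243 164  29  28 198]
top reader out [[269, 141], [221, 158], [239, 207], [287, 189]]
```

View pics/z.png

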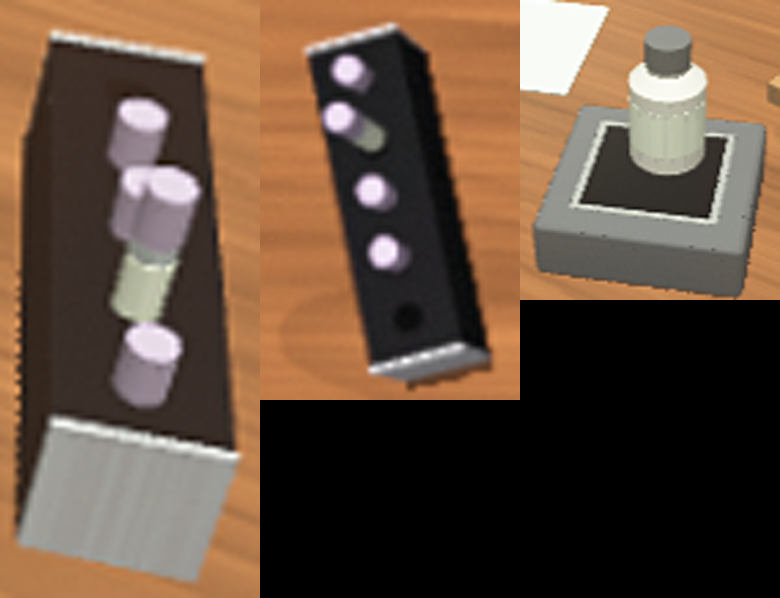

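The crops show the long tube is second from the far (+x) end, its cap top at scene (463.1,285.4) and top (131.7,175.1). The short tubes' caps and the empty hole (near end) are visible too.

Run:
```python
from station import *
from h import *
np.set_printoptions(precision=4,suppress=True)
S,T=camera_model('scene'),camera_model('top')
print('long',tri((S,(463.1,285.4)),(T,(131.7,175.1))))
print('shortfar',tri((S,(457.3,271.5)),(T,(141.6,203.4))),tri((S,(459.4,315.8)),(T,(133.5,165))))
print('shorts top z.081',plane(T,[(133.5,165),(138.8,190.3),(141.6,203.3)],.081),'hole',plane(T,[((408-260)/4.73+115,150+317/4.7)],.06))
print('bottle cap',tri((S,(294.1,209.7)),(T,(250.5,172.5))))
c=np.array([(602,122),(733,135),(717,220),(572,207)],float)-[520,0];c=c/[2.737,2.727]+[240,195]
P=plane(S,c,.05);print('window scene',P,P.mean(0),np.linalg.norm(P-np.roll(P,1,0),axis=1))
f=cv2.imread('pics/top0.png');g=f.max(2)
bl=max(blobs(g<75,100,(215,138,292,212)),key=lambda b:b[1][4]);ap=rect(bl[2])[0];print(bl[0],ap.tolist())
P=plane(T,ap,.05);print('window top',P,P.mean(0),np.linalg.norm(P-np.roll(P,1,0),axis=1))
# rack end ridges from top (crop corners) at z .06
c=np.array([(307,50),(397,27),(462,345),(371,370)],float)-[260,0];c=c/[4.73,4.7]+[115,150]
P=plane(T,c,.06);print('rack',P,P.mean(0),np.linalg.norm(P-np.roll(P,1,0),axis=1))
print('slidebox',plane(T,[(245,250)],.022),plane(T,[(240,261),(251,238)],.022))
print('jar,beaker,tape',plane(T,[(179,120)],.06),plane(T,[(224,103)],.08),plane(T,[(316,121)],.025))
```

```text
long (array([0.5699, 0.3109, 0.113 ]), np.float64(0.0011072292714442557))
shortfar (array([0.4934, 0.2891, 0.0792]), np.float64(0.0014613120006740361)) (array([0.6091, 0.3217, 0.0777]), np.float64(0.0007625962436169223))
shorts top z.081 [[0.6083 0.3196 0.081 ]
 [0.5322 0.2979 0.081 ]
 [0.4938 0.287  0.081 ]] hole [[0.4552 0.2779 0.06  ]]
bottle cap (array([ 0.5687, -0.0365,  0.1563]), np.float64(0.0016556091989590696))
window scene [[ 0.5639 -0.1044  0.05  ]
 [ 0.5232 -0.0032  0.05  ]
 [ 0.6215  0.0362  0.05  ]
 [ 0.6656 -0.0643  0.05  ]] [ 0.5935 -0.0339  0.05  ] [0.1092 0.1091 0.1059 0.1097]
[253.8978 169.1617] [[232.97262573242188, 163.26028442382812], [263.2192077636719, 151.91781616210938], [274.356201171875, 181.616455078125], [244.109619140625, 192.95892333984375]]
window top [[ 0.6218  0.0272  0.05  ]
 [ 0.6572 -0.0627  0.05  ]
 [ 0.5665 -0.097   0.05  ]
 [ 0.5318 -0.0083  0.05  ]] [ 0.5943 -0.0352  0.05  ] [0.0968 0.0966 0.097  0.0952]
rack [[0.6276 0.3561 0.06  ]
 [0.6426 0.2974 0.06  ]
 [0.438  0.2425 0.06  ]
 [0.4216 0.2997 0.06  ]] [0.5324 0.2989 0.06  ] [0.2136 0.0605 0.2119 0.0595]
slidebox [[ 0.3658 -0.0119  0.022 ]] [[ 0.3333  0.0022  0.022 ]
 [ 0.4015 -0.029   0.022 ]]
jar,beaker,tape [[0.7553 0.1958 0.06  ]] [[0.8007 0.0562 0.08  ]] [[ 0.7655 -0.2236  0.025 ]]
```

```bash
python3 -c "
import station;print([n for n in dir(station) if n[0]!='_']);from station import *
print(getattr(station,'hold_point_z',None),hold_point_z if 'hold_point_z' in globals() else '')"
```

```text
['Unreachable', 'camera_model', 'get_state', 'grab_frame', 'hold_point_z', 'job_done']
0.0188 0.0188
```

Request:
{"api": "apply_moves", "payload": {
  "steps": [
    {"translation":[0.08,-0.13,0.03],"rotation":[0,0,0]},
    {"translation":[0.16,-0.26,0.06],"rotation":[0,0,0]},
    {"translation":[0.24,-0.39,0.09],"rotation":[0,0,0]},
    {"translation":[0.32,-0.52,0.12],"rotation":[0,0,0]},
    {"translation":[0.4,-0.65,0.15],"rotation":[0,0,0]},
    {"translation":[0.48,-0.78,0.18],"rotation":[0,0,0]},
    {"translation":[0.56,-0.9,0.2],"rotation":[0,0,0]},
    {"translation":[0.62,-1,0.2],"rotation":[0,0,0]},
    {"translation":[0.7,-1,0.2],"rotation":[0,0,0]},
    {"translation":[0.8,-1,0.2],"rotation":[0,0,0]}
  ],
  "jaw": -1
}}

```text
t: 0.93
eef_pos: [0.3613, 0.404, 0.2776]
ee_rot: [-3.14, 0.0, -0.241]
force: [0.3, 1.3, 0.2]
width: 0.0876
gripper_force: 0.0
```

Request:
{"api": "apply_moves", "payload": {
  "steps": [
    {"translation":[0.08,-0.15,0],"rotation":[0,0,0]},
    {"translation":[0.15,-0.3,0],"rotation":[0,0,0]},
    {"translation":[0.22,-0.45,0],"rotation":[0,0,0]},
    {"translation":[0.29,-0.6,0],"rotation":[0,0,0]},
    {"translation":[0.36,-0.75,0],"rotation":[0,0,0]},
    {"translation":[0.43,-0.9,0],"rotation":[0,0,0]},
    {"translation":[0.5,-1,0],"rotation":[0,0,0]},
    {"translation":[0.5,-1,0],"rotation":[0,0,0]},
    {"translation":[0.5,-1,0],"rotation":[0,0,0]},
    {"translation":[0.5,-1,0],"rotation":[0,0,0]}
  ]
}}

```text
t: 1.77
eef_pos: [0.4858, 0.1554, 0.2763]
ee_rot: [3.141, 0.001, -0.242]
force: [0.7, 0.9, 0.5]
width: 0.0878
gripper_force: 0.0
```

```bash
python3 -c "
from station import *
print(get_state()['q'],get_state()['eef_pos'])"
```

```text
[ 6.94794769e-01  5.41828962e-02 -2.64288022e-01 -3.24914573e-04
 -1.25283371e+00  6.34263268e-01] [0.48580893 0.15535977 0.27625702]
```

Request:
{"api": "apply_moves", "payload": {
  "steps": [
    {"translation":[0.06,-0.14,0],"rotation":[0,0,0]},
    {"translation":[0.12,-0.28,0],"rotation":[0,0,0]},
    {"translation":[0.18,-0.42,0],"rotation":[0,0,0]},
    {"translation":[0.24,-0.56,-0.05],"rotation":[0,0,0]},
    {"translation":[0.3,-0.7,-0.1],"rotation":[0,0,0]},
    {"translation":[0.33,-0.765,-0.14],"rotation":[0,0,0]},
    {"translation":[0.33,-0.765,-0.14],"rotation":[0,0,0]},
    {"translation":[0.33,-0.765,-0.14],"rotation":[0,0,0]},
    {"translation":[0.33,-0.765,-0.14],"rotation":[0,0,0]},
    {"translation":[0.33,-0.765,-0.14],"rotation":[0,0,0]}
  ]
}}

```text
t: 2.6
eef_pos: [0.5686, -0.0343, 0.2422]
ee_rot: [-3.141, -0.001, -0.239]
force: [0.6, -0.2, 0.6]
width: 0.0875
gripper_force: 0.0
```

Run:
```python
from station import *
from h import *
np.set_printoptions(precision=4,suppress=True)
m=camera_model('wrist');f=grab_frame('wrist');s=get_state()
cv2.imwrite('pics/w1.png',f);print(s['q'],s['eef_pos'],s['ee_rot'])
print('pred cap',proj(m,[[.568,-.036,.16],[.594,-.0345,.05]]),'tcp',proj(m,s['eef_pos']))
```

```text
[ 0.2832  0.1752 -0.2021  0.     -1.1922  1.0488] [ 0.5686 -0.0343  0.2424] [-3.141  -0.0011 -0.2388]
pred cap [[280.8415 220.5051]
 [272.4486 167.3928]] tcp [[278.551 265.251]]
```

View pics/w1.png

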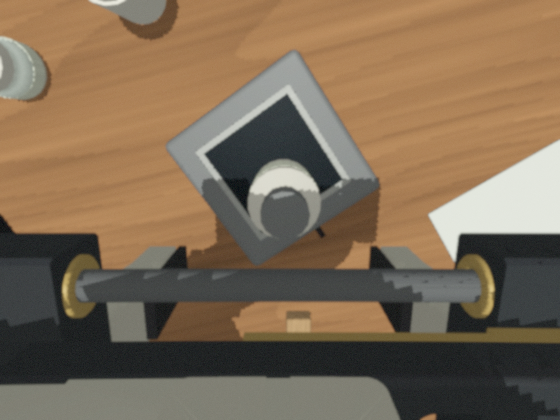

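The wrist view shows the reader with the bottle's cap near (285,211), slightly offset from the predicted (281,220), and the glass frame's corners at (290,88), (197,152), (350,183).

Run:
```python
from station import *
from h import *
np.set_printoptions(precision=4,suppress=True)
m=camera_model('wrist');f=cv2.imread('pics/w1.png');h=cv2.cvtColor(f,cv2.COLOR_BGR2HSV)
g=cv2.cvtColor(f,cv2.COLOR_BGR2GRAY)
print(g[175:250:3,285],g[205,235:335:3])
c=cv2.HoughCircles(cv2.medianBlur(g[165:262,235:335],3),cv2.HOUGH_GRADIENT,1,10,param1=60,param2=12,minRadius=20,maxRadius=42);print(c[0][:5]+[235,165,0] if c is not None else 0)
print(plane(m,[(285,211),(285,208)],.158), 'window diag',plane(m,[(290,87),(197,152),(351,184)],.05))
```

```text
[218 217 216 209 102  88 148 120  85  86  85  85  88  86  84  84  85  80
  82  84  84  87  84  81  75] [111 115  85  25  87 146 147 149 146  94  84  84  86  86  88  85  84  85
  87  83  86  89  85  86 108 145 147 145 140  90  85  85  81  83]
[[283.5 203.5  35.8]
 [284.5 215.5  24.3]
 [288.5 194.5  38. ]
 [274.5 198.5  32.1]
 [294.5 213.5  34.6]]
[[ 0.5736 -0.0405  0.158 ]
 [ 0.5758 -0.041   0.158 ]] window diag [[ 0.6639 -0.069   0.05  ]
 [ 0.6265  0.0346  0.05  ]
 [ 0.5587 -0.108   0.05  ]]
```

Request:
{"api": "apply_moves", "payload": {
  "steps": [
    {"translation":[0.006,-0.015,-0.05],"rotation":[0,0,0]},
    {"translation":[0.006,-0.015,-0.1],"rotation":[0,0,0]},
    {"translation":[0.006,-0.015,-0.16],"rotation":[0,0,0]},
    {"translation":[0.006,-0.015,-0.22],"rotation":[0,0,0]},
    {"translation":[0.006,-0.015,-0.28],"rotation":[0,0,0]},
    {"translation":[0.006,-0.015,-0.33],"rotation":[0,0,0]},
    {"translation":[0.006,-0.015,-0.37],"rotation":[0,0,0]},
    {"translation":[0.006,-0.015,-0.4],"rotation":[0,0,0]},
    {"translation":[0.006,-0.015,-0.41],"rotation":[0,0,0]},
    {"translation":[0.006,-0.015,-0.41],"rotation":[0,0,0]}
  ]
}}

```text
t: 3.48
eef_pos: [0.5699, -0.0392, 0.1389]
ee_rot: [3.141, 0.0, -0.24]
force: [-0.0, -0.4, -0.7]
width: 0.0873
gripper_force: 0.0
```

Request:
{"api": "apply_moves", "payload": {
  "steps": [
    {"translation":[0,0,0],"rotation":[0,0,0]},
    {"translation":[0,0,0],"rotation":[0,0,0]},
    {"translation":[0,0,0],"rotation":[0,0,0]},
    {"translation":[0,0,0],"rotation":[0,0,0]},
    {"translation":[0,0,0],"rotation":[0,0,0]},
    {"translation":[0,0,0],"rotation":[0,0,0]},
    {"translation":[0,0,0],"rotation":[0,0,0]},
    {"translation":[0,0,0],"rotation":[0,0,0]},
    {"translation":[0,0,0],"rotation":[0,0,0]},
    {"translation":[0,0,0],"rotation":[0,0,0]}
  ],
  "jaw": 1,
  "newtons": 25
}}

```text
t: 4.32
eef_pos: [0.57, -0.0395, 0.1391]
ee_rot: [3.141, 0.0, -0.241]
force: [0.3, 0.4, 0.6]
width: 0.0351
gripper_force: 25.0
```

Request:
{"api": "apply_moves", "payload": {
  "steps": [
    {"translation":[0,0,0.04],"rotation":[0,0,0]},
    {"translation":[0,0,0.1],"rotation":[0,0,0]},
    {"translation":[0,0,0.18],"rotation":[0,0,0]},
    {"translation":[0,0,0.24],"rotation":[0,0,0]},
    {"translation":[-0.03,-0.06,0.28],"rotation":[0,0,0]},
    {"translation":[-0.08,-0.16,0.28],"rotation":[0,0,0]},
    {"translation":[-0.13,-0.26,0.28],"rotation":[0,0,0]},
    {"translation":[-0.18,-0.36,0.28],"rotation":[0,0,0]},
    {"translation":[-0.23,-0.46,0.28],"rotation":[0,0,0]},
    {"translation":[-0.28,-0.56,0.28],"rotation":[0,0,0]}
  ]
}}

```text
t: 5.15
eef_pos: [0.4987, -0.1807, 0.2095]
ee_rot: [-3.141, 0.0, -0.241]
force: [0.7, -1.1, -2.2]
width: 0.0356
gripper_force: 25.0
```

Request:
{"api": "apply_moves", "payload": {
  "steps": [
    {"translation":[-0.05,-0.1,0],"rotation":[0,0,0]},
    {"translation":[-0.1,-0.2,0],"rotation":[0,0,0]},
    {"translation":[-0.15,-0.3,0],"rotation":[0,0,0]},
    {"translation":[-0.19,-0.38,0],"rotation":[0,0,0]},
    {"translation":[-0.22,-0.45,0],"rotation":[0,0,0]},
    {"translation":[-0.228,-0.468,0],"rotation":[0,0,0]},
    {"translation":[-0.228,-0.468,0],"rotation":[0,0,0]},
    {"translation":[-0.228,-0.468,0],"rotation":[0,0,0]},
    {"translation":[-0.228,-0.468,0],"rotation":[0,0,0]},
    {"translation":[-0.228,-0.468,0],"rotation":[0,0,0]}
  ]
}}

```text
t: 5.98
eef_pos: [0.4433, -0.2958, 0.2091]
ee_rot: [-3.141, -0.0, -0.24]
force: [-0.1, 0.0, -1.5]
width: 0.0356
gripper_force: 25.0
```

Run:
```python
from station import *
from h import *
np.set_printoptions(precision=4,suppress=True)
f=np.hstack([grab_frame('scene')[120:320,150:400],grab_frame('wrist')[::2,::2][:200]]);s=get_state()
cv2.imwrite('pics/p2.png',f);print(s['q'],s['eef_pos'],s['ee_rot'],s['force'],s['width'])
```

```text
[-0.2203  0.1379 -0.3262 -0.     -1.1066  1.5516] [ 0.4434 -0.2958  0.2091] [-3.1416 -0.0001 -0.2396] [ 0.6413 -0.373  -2.0357] 0.03506262366172454
```

View pics/p2.png

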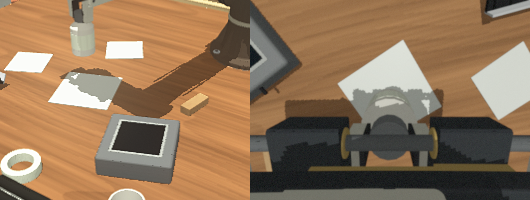

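The picture shows the bottle hanging upright from the jaws over the large pad; the glass is free.

Request:
{"api": "apply_moves", "payload": {
  "steps": [
    {"translation":[0,0,-0.05],"rotation":[0,0,0]},
    {"translation":[0,0,-0.12],"rotation":[0,0,0]},
    {"translation":[0,0,-0.19],"rotation":[0,0,0]},
    {"translation":[0,0,-0.26],"rotation":[0,0,0]},
    {"translation":[0,0,-0.33],"rotation":[0,0,0]},
    {"translation":[0,0,-0.39],"rotation":[0,0,0]},
    {"translation":[0,0,-0.42],"rotation":[0,0,0]},
    {"translation":[0,0,-0.44],"rotation":[0,0,0]},
    {"translation":[0,0,-0.455],"rotation":[0,0,0]},
    {"translation":[0,0,-0.455],"rotation":[0,0,0]}
  ]
}}

```text
t: 6.92
eef_pos: [0.4431, -0.2964, 0.0952]
ee_rot: [3.142, 0.0, -0.24]
force: [-0.4, -0.1, -2.3]
width: 0.0354
gripper_force: 25.0
```

Request:
{"api": "apply_moves", "payload": {
  "steps": [
    {"translation":[0,0,-0.003],"rotation":[0,0,0]},
    {"translation":[0,0,-0.006],"rotation":[0,0,0]},
    {"translation":[0,0,-0.009],"rotation":[0,0,0]},
    {"translation":[0,0,-0.012],"rotation":[0,0,0]},
    {"translation":[0,0,-0.012],"rotation":[0,0,0]},
    {"translation":[0,0,-0.012],"rotation":[0,0,0]},
    {"translation":[0,0,-0.012],"rotation":[0,0,0]},
    {"translation":[0,0,-0.012],"rotation":[0,0,0]},
    {"translation":[0,0,-0.012],"rotation":[0,0,0]},
    {"translation":[0,0,-0.012],"rotation":[0,0,0]}
  ]
}}

```text
t: 7.75
eef_pos: [0.443, -0.2965, 0.0923]
ee_rot: [3.142, -0.0, -0.241]
force: [-0.8, -0.0, -1.6]
width: 0.0353
gripper_force: 25.0
```

Not touching yet; a little lower.

Request:
{"api": "apply_moves", "payload": {
  "steps": [
    {"translation":[0,0,-0.002],"rotation":[0,0,0]},
    {"translation":[0,0,-0.004],"rotation":[0,0,0]},
    {"translation":[0,0,-0.006],"rotation":[0,0,0]},
    {"translation":[0,0,-0.006],"rotation":[0,0,0]},
    {"translation":[0,0,-0.006],"rotation":[0,0,0]},
    {"translation":[0,0,-0.006],"rotation":[0,0,0]},
    {"translation":[0,0,-0.006],"rotation":[0,0,0]},
    {"translation":[0,0,-0.006],"rotation":[0,0,0]},
    {"translation":[0,0,-0.006],"rotation":[0,0,0]},
    {"translation":[0,0,-0.006],"rotation":[0,0,0]}
  ]
}}

```text
t: 8.58
eef_pos: [0.4434, -0.2967, 0.092]
ee_rot: [3.141, -0.001, -0.24]
force: [-2.2, 2.8, 10.3]
width: 0.0354
gripper_force: 25.0
```

Request:
{"api": "apply_moves", "payload": {
  "steps": [
    {"translation":[0,0,0.002],"rotation":[0,0,0]},
    {"translation":[0,0,0.002],"rotation":[0,0,0]},
    {"translation":[0,0,0.002],"rotation":[0,0,0]},
    {"translation":[0,0,0.002],"rotation":[0,0,0]},
    {"translation":[0,0,0.002],"rotation":[0,0,0]},
    {"translation":[0,0,0.002],"rotation":[0,0,0]},
    {"translation":[0,0,0.002],"rotation":[0,0,0]},
    {"translation":[0,0,0.002],"rotation":[0,0,0]},
    {"translation":[0,0,0.002],"rotation":[0,0,0]},
    {"translation":[0,0,0.002],"rotation":[0,0,0]}
  ],
  "jaw": -1
}}

```text
t: 9.42
eef_pos: [0.443, -0.2965, 0.0913]
ee_rot: [-3.142, 0.0, -0.241]
force: [-0.2, 0.4, 0.3]
width: 0.0867
gripper_force: 0.0
```

Request:
{"api": "apply_moves", "payload": {
  "steps": [
    {"translation":[0,0,0.05],"rotation":[0,0,0]},
    {"translation":[0,0,0.12],"rotation":[0,0,0]},
    {"translation":[0,0,0.2],"rotation":[0,0,0]},
    {"translation":[0,0,0.3],"rotation":[0,0,0]},
    {"translation":[0,0,0.4],"rotation":[0,0,0]},
    {"translation":[0,0,0.5],"rotation":[0,0,0]},
    {"translation":[0,0,0.6],"rotation":[0,0,0]},
    {"translation":[0,0,0.65],"rotation":[0,0,0]},
    {"translation":[0,0,0.65],"rotation":[0,0,0]},
    {"translation":[0,0,0.65],"rotation":[0,0,0]}
  ]
}}

```text
t: 10.25
eef_pos: [0.4432, -0.2964, 0.2543]
ee_rot: [-3.141, -0.002, -0.241]
force: [0.2, -0.5, -0.5]
width: 0.0877
gripper_force: 0.0
```

Request:
{"api": "apply_moves", "payload": {
  "steps": [
    {"translation":[0.02,0.15,0],"rotation":[0,0,0.1]},
    {"translation":[0.06,0.3,0],"rotation":[0,0,0.2]},
    {"translation":[0.1,0.45,0],"rotation":[0,0,0.3]},
    {"translation":[0.14,0.6,0],"rotation":[0,0,0.4]},
    {"translation":[0.18,0.75,0],"rotation":[0,0,0.5]},
    {"translation":[0.22,0.88,0],"rotation":[0,0,0.6]},
    {"translation":[0.25,1,0],"rotation":[0,0,0.7]},
    {"translation":[0.25,1,0],"rotation":[0,0,0.8]},
    {"translation":[0.25,1,0],"rotation":[0,0,0.9]},
    {"translation":[0.25,1,0],"rotation":[0,0,0.977]}
  ]
}}

```text
t: 11.08
eef_pos: [0.5049, -0.0456, 0.2522]
ee_rot: [-3.141, 0.003, 0.275]
force: [-0.3, -0.6, 0.2]
width: 0.088
gripper_force: 0.0
```

Request:
{"api": "apply_moves", "payload": {
  "steps": [
    {"translation":[0.04,0.15,0],"rotation":[0,0,0]},
    {"translation":[0.08,0.3,0],"rotation":[0,0,0]},
    {"translation":[0.12,0.45,0],"rotation":[0,0,0]},
    {"translation":[0.16,0.6,0],"rotation":[0,0,0]},
    {"translation":[0.2,0.75,0],"rotation":[0,0,0]},
    {"translation":[0.24,0.88,0],"rotation":[0,0,0]},
    {"translation":[0.26,1,0],"rotation":[0,0,0]},
    {"translation":[0.26,1,0],"rotation":[0,0,0]},
    {"translation":[0.26,1,0],"rotation":[0,0,0]},
    {"translation":[0.26,1,0],"rotation":[0,0,0]}
  ]
}}

```text
t: 11.92
eef_pos: [0.5698, 0.2032, 0.2523]
ee_rot: [3.141, 0.002, 0.271]
force: [0.1, -0.1, 0.0]
width: 0.0879
gripper_force: 0.0
```

Request:
{"api": "apply_moves", "payload": {
  "steps": [
    {"translation":[0,0.1,0],"rotation":[0,0,0]},
    {"translation":[0,0.2,-0.02],"rotation":[0,0,0]},
    {"translation":[0,0.3,-0.08],"rotation":[0,0,0]},
    {"translation":[0,0.38,-0.14],"rotation":[0,0,0]},
    {"translation":[0,0.428,-0.2],"rotation":[0,0,0]},
    {"translation":[0,0.428,-0.2],"rotation":[0,0,0]},
    {"translation":[0,0.428,-0.2],"rotation":[0,0,0]},
    {"translation":[0,0.428,-0.2],"rotation":[0,0,0]},
    {"translation":[0,0.428,-0.2],"rotation":[0,0,0]},
    {"translation":[0,0.428,-0.2],"rotation":[0,0,0]}
  ]
}}

```text
t: 12.75
eef_pos: [0.5709, 0.3098, 0.2049]
ee_rot: [-3.141, -0.001, 0.27]
force: [0.2, -0.1, 0.5]
width: 0.0878
gripper_force: 0.0
```

Run:
```python
from station import *
from h import *
np.set_printoptions(precision=4,suppress=True)
m=camera_model('wrist');f=grab_frame('wrist');s=get_state()
cv2.imwrite('pics/w3.png',f);cv2.imwrite('pics/s3.png',grab_frame('scene'));print(s['q'],s['eef_pos'],s['ee_rot'])
print('pred',proj(m,[[.570,.311,.116]]),proj(m,[[.6083,.32,.081],[.5322,.2985,.081]]))
h=cv2.cvtColor(f,cv2.COLOR_BGR2HSV)
for c,st,l in blobs((h[...,0]>120)&(h[...,0]<165)&(h[...,1]>20)&(h[...,2]>90),40): print(c,st,plane(m,[c],.116),plane(m,[c],.081))
```

```text
[ 0.7972  0.3301 -0.0806  0.0001 -1.1587  1.0435] [0.5709 0.3099 0.2048] [-3.1409 -0.0013  0.2699]
pred [[275.8832 218.8058]] [[277.9479 160.294 ]
 [278.4763 252.7511]]
[276.2708 236.9792] [269 234  14   8  48] [[0.5565 0.307  0.116 ]] [[0.5454 0.3041 0.081 ]]
[277.75   246.1125] [268 241  21  13  80] [[0.5499 0.304  0.116 ]] [[0.5379 0.3007 0.081 ]]
```

View pics/w3.png

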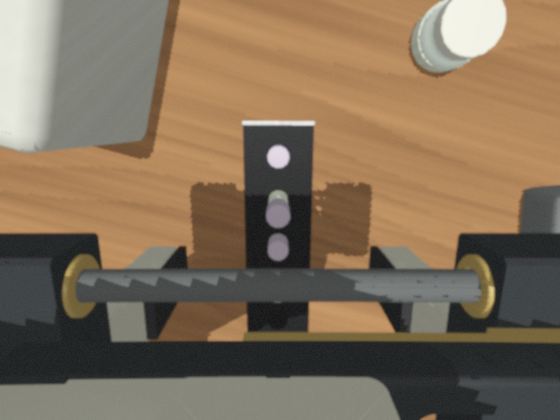

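The wrist view shows the rack square with the jaws, the long tube's taller cap at (278,215), and shorts at (278,157) and (278,247). The aim is within 3 mm, so I go down.

Request:
{"api": "apply_moves", "payload": {
  "steps": [
    {"translation":[0.006,0,-0.06],"rotation":[0,0,0]},
    {"translation":[0.006,0,-0.12],"rotation":[0,0,0]},
    {"translation":[0.006,0,-0.18],"rotation":[0,0,0]},
    {"translation":[0.006,0,-0.25],"rotation":[0,0,0]},
    {"translation":[0.006,0,-0.32],"rotation":[0,0,0]},
    {"translation":[0.006,0,-0.38],"rotation":[0,0,0]},
    {"translation":[0.006,0,-0.43],"rotation":[0,0,0]},
    {"translation":[0.006,0,-0.46],"rotation":[0,0,0]},
    {"translation":[0.006,0,-0.466],"rotation":[0,0,0]},
    {"translation":[0.006,0,-0.466],"rotation":[0,0,0]}
  ]
}}

```text
t: 13.68
eef_pos: [0.5721, 0.3103, 0.0873]
ee_rot: [3.141, 0.0, 0.271]
force: [0.1, 0.2, 0.5]
width: 0.0876
gripper_force: 0.0
```

Request:
{"api": "apply_moves", "payload": {
  "steps": [
    {"translation":[0,0,0],"rotation":[0,0,0]},
    {"translation":[0,0,0],"rotation":[0,0,0]},
    {"translation":[0,0,0],"rotation":[0,0,0]},
    {"translation":[0,0,0],"rotation":[0,0,0]},
    {"translation":[0,0,0],"rotation":[0,0,0]},
    {"translation":[0,0,0],"rotation":[0,0,0]},
    {"translation":[0,0,0],"rotation":[0,0,0]},
    {"translation":[0,0,0],"rotation":[0,0,0]},
    {"translation":[0,0,0],"rotation":[0,0,0]},
    {"translation":[0,0,0],"rotation":[0,0,0]}
  ],
  "jaw": 1,
  "newtons": 15
}}

```text
t: 14.52
eef_pos: [0.572, 0.3105, 0.0873]
ee_rot: [3.142, -0.0, 0.271]
force: [0.2, 0.2, -0.7]
width: 0.0263
gripper_force: 0.0
```

Request:
{"api": "apply_moves", "payload": {
  "steps": [
    {"translation":[0,0,0],"rotation":[0,0,0]},
    {"translation":[0,0,0],"rotation":[0,0,0]},
    {"translation":[0,0,0],"rotation":[0,0,0]},
    {"translation":[0,0,0],"rotation":[0,0,0]},
    {"translation":[0,0,0],"rotation":[0,0,0]},
    {"translation":[0,0,0],"rotation":[0,0,0]},
    {"translation":[0,0,0],"rotation":[0,0,0]},
    {"translation":[0,0,0],"rotation":[0,0,0]},
    {"translation":[0,0,0],"rotation":[0,0,0]},
    {"translation":[0,0,0],"rotation":[0,0,0]}
  ]
}}

```text
t: 15.35
eef_pos: [0.572, 0.3105, 0.0873]
ee_rot: [3.142, 0.0, 0.271]
force: [0.5, 0.0, -0.5]
width: 0.0172
gripper_force: 15.0
```

Request:
{"api": "apply_moves", "payload": {
  "steps": [
    {"translation":[0,0,0.04],"rotation":[0,0,0]},
    {"translation":[0,0,0.1],"rotation":[0,0,0]},
    {"translation":[0,0,0.16],"rotation":[0,0,0]},
    {"translation":[0,0,0.24],"rotation":[0,0,0]},
    {"translation":[0,0,0.32],"rotation":[0,0,0]},
    {"translation":[0,0,0.4],"rotation":[0,0,0]},
    {"translation":[0,0,0.48],"rotation":[0,0,0]},
    {"translation":[0,0,0.56],"rotation":[0,0,0]},
    {"translation":[0,0,0.64],"rotation":[0,0,0]},
    {"translation":[0,0,0.72],"rotation":[0,0,0]}
  ]
}}

```text
t: 16.18
eef_pos: [0.5719, 0.3103, 0.2694]
ee_rot: [-3.141, -0.001, 0.271]
force: [1.0, -0.2, -1.1]
width: 0.0177
gripper_force: 15.0
```

Request:
{"api": "apply_moves", "payload": {
  "steps": [
    {"translation":[0,-0.08,0],"rotation":[0,0,-0.1]},
    {"translation":[0,-0.16,0],"rotation":[0,0,-0.2]},
    {"translation":[0.01,-0.24,0],"rotation":[0,0,-0.3]},
    {"translation":[0.02,-0.32,0],"rotation":[0,0,-0.4]},
    {"translation":[0.03,-0.4,0],"rotation":[0,0,-0.5]},
    {"translation":[0.04,-0.48,0],"rotation":[0,0,-0.6]},
    {"translation":[0.05,-0.56,0],"rotation":[0,0,-0.7]},
    {"translation":[0.06,-0.62,0],"rotation":[0,0,-0.8]},
    {"translation":[0.06,-0.68,0],"rotation":[0,0,-0.9]},
    {"translation":[0.06,-0.72,0],"rotation":[0,0,-1]}
  ]
}}

```text
t: 17.02
eef_pos: [0.5869, 0.1291, 0.2683]
ee_rot: [-3.141, -0.001, -0.256]
force: [0.1, -0.7, 0.2]
width: 0.0172
gripper_force: 15.0
```

Request:
{"api": "apply_moves", "payload": {
  "steps": [
    {"translation":[0,-0.06,0],"rotation":[0,0,-0.1]},
    {"translation":[0,-0.12,0],"rotation":[0,0,-0.2]},
    {"translation":[0.01,-0.18,0],"rotation":[0,0,-0.3]},
    {"translation":[0.02,-0.24,0],"rotation":[0,0,-0.4]},
    {"translation":[0.02,-0.3,0],"rotation":[0,0,-0.5]},
    {"translation":[0.02,-0.36,0],"rotation":[0,0,-0.6]},
    {"translation":[0.03,-0.4,0],"rotation":[0,0,-0.7]},
    {"translation":[0.03,-0.4,0],"rotation":[0,0,-0.8]},
    {"translation":[0.03,-0.4,0],"rotation":[0,0,-0.9]},
    {"translation":[0.03,-0.4,0],"rotation":[0,0,-1]}
  ]
}}

```text
t: 17.85
eef_pos: [0.5944, 0.0301, 0.2683]
ee_rot: [-3.141, -0.0, -0.78]
force: [-0.0, 0.3, -0.0]
width: 0.0175
gripper_force: 15.0
```

Request:
{"api": "apply_moves", "payload": {
  "steps": [
    {"translation":[0,0,0],"rotation":[0,0,-0.1]},
    {"translation":[0,0,0],"rotation":[0,0,-0.2]},
    {"translation":[0,0,0],"rotation":[0,0,-0.3]},
    {"translation":[0,0,0],"rotation":[0,0,-0.4]},
    {"translation":[0,0,0],"rotation":[0,0,-0.5]},
    {"translation":[0,0,0],"rotation":[0,0,-0.6]},
    {"translation":[0,0,0],"rotation":[0,0,-0.7]},
    {"translation":[0,0,0],"rotation":[0,0,-0.8]},
    {"translation":[0,0,0],"rotation":[0,0,-0.9]},
    {"translation":[0,0,0],"rotation":[0,0,-1]}
  ]
}}

```text
t: 18.68
eef_pos: [0.5944, 0.0304, 0.2683]
ee_rot: [-3.141, 0.0, -1.303]
force: [0.4, 0.5, -0.3]
width: 0.0176
gripper_force: 15.0
```

Request:
{"api": "apply_moves", "payload": {
  "steps": [
    {"translation":[0,0,0],"rotation":[0,0,-0.1]},
    {"translation":[0,0,0],"rotation":[0,0,-0.2]},
    {"translation":[0,0,0],"rotation":[0,0,-0.3]},
    {"translation":[0,0,0],"rotation":[0,0,-0.4]},
    {"translation":[0,0,0],"rotation":[0,0,-0.517]},
    {"translation":[0,0,0],"rotation":[0,0,-0.517]},
    {"translation":[0,0,0],"rotation":[0,0,-0.517]},
    {"translation":[0,0,0],"rotation":[0,0,-0.517]},
    {"translation":[0,0,0],"rotation":[0,0,-0.517]},
    {"translation":[0,0,0],"rotation":[0,0,-0.517]}
  ]
}}

```text
t: 19.52
eef_pos: [0.5945, 0.0305, 0.2674]
ee_rot: [-3.141, 0.0, -1.57]
force: [0.4, 0.4, 0.2]
width: 0.0173
gripper_force: 15.0
```

```bash
python3 -c "
from station import *
print(get_state()['q'])"
```

```text
[ 3.79309154e-01  2.04646654e-01 -1.07489008e-01  3.37988339e-05
 -1.25855908e+00 -3.78429054e-01]
```

Request:
{"api": "apply_moves", "payload": {
  "steps": [
    {"translation":[0,0,0],"rotation":[-0.1,0,0]},
    {"translation":[0,0,0],"rotation":[-0.2,0,0]},
    {"translation":[0,0,0],"rotation":[-0.3,0,0]},
    {"translation":[0,0,0],"rotation":[-0.4,0,0]},
    {"translation":[0,0,0],"rotation":[-0.5,0,0]},
    {"translation":[0,0,0],"rotation":[-0.6,0,0]},
    {"translation":[0,0,0],"rotation":[-0.7,0,0]},
    {"translation":[0,0,0],"rotation":[-0.8,0,0]},
    {"translation":[0,0,0],"rotation":[-0.9,0,0]},
    {"translation":[0,0,0],"rotation":[-1,0,0]}
  ]
}}

```text
t: 20.35
eef_pos: [0.5947, 0.0307, 0.2676]
ee_rot: [-3.141, -0.526, -1.57]
force: [-0.0, -0.8, -0.1]
width: 0.0175
gripper_force: 15.0
```

```bash
python3 -c "
from station import *
print(get_state()['q'],camera_model('wrist')['xyz'])"
```

```text
[ 0.63427188  0.29491558 -0.26728539  0.42693894 -1.35943538 -0.79908143] [0.5952537  0.05304162 0.43828943]
```

Request:
{"api": "apply_moves", "payload": {
  "steps": [
    {"translation":[0,-0.02,0],"rotation":[-0.1,0,0]},
    {"translation":[0,-0.03,0],"rotation":[-0.2,0,0]},
    {"translation":[0,-0.05,0],"rotation":[-0.3,0,0]},
    {"translation":[0,-0.06,0],"rotation":[-0.4,0,0]},
    {"translation":[0,-0.08,0],"rotation":[-0.5,0,0]},
    {"translation":[0,-0.1,0],"rotation":[-0.6,0,0]},
    {"translation":[0,-0.12,0],"rotation":[-0.7,0,0]},
    {"translation":[0,-0.14,0],"rotation":[-0.8,0,0]},
    {"translation":[0,-0.16,0],"rotation":[-0.9,0,0]},
    {"translation":[0,-0.16,0],"rotation":[-1,0,0]}
  ]
}}

```text
t: 21.18
eef_pos: [0.5945, -0.01, 0.2674]
ee_rot: [3.141, -1.05, -1.57]
force: [-0.8, -0.9, 0.1]
width: 0.0176
gripper_force: 15.0
```

Request:
{"api": "apply_moves", "payload": {
  "steps": [
    {"translation":[0,0,0],"rotation":[-0.1,0,0]},
    {"translation":[0,0,0],"rotation":[-0.2,0,0]},
    {"translation":[0,0,0],"rotation":[-0.3,0,0]},
    {"translation":[0,0,0],"rotation":[-0.4,0,0]},
    {"translation":[0,0,0],"rotation":[-0.5,0,0]},
    {"translation":[0,0,0],"rotation":[-0.6,0,0]},
    {"translation":[0,0,0],"rotation":[-0.7,0,0]},
    {"translation":[0,0,0],"rotation":[-0.8,0,0]},
    {"translation":[0,0,0],"rotation":[-0.9,0,0]},
    {"translation":[0,0,0],"rotation":[-1,0,0]}
  ]
}}

```text
t: 22.02
eef_pos: [0.5949, -0.009, 0.2672]
ee_rot: [0.13, -1.569, 1.441]
force: [-0.7, 0.7, 0.2]
width: 0.0175
gripper_force: 15.0
```

```bash
python3 -c "
from station import *
from h import *
s=get_state();print(s['q'],s['eef_pos'],R.from_euler('xyz',s['ee_rot']).as_matrix()[:,2])
cv2.imwrite('pics/s4.png',np.hstack([grab_frame('scene')[100:380,150:540],grab_frame('top')[100:380,100:400]]))"
```

```text
[ 0.73336443  0.71462523 -0.51153603  0.86884913 -1.80079901 -1.30958057] [ 0.59488176 -0.00903687  0.26717144] [ 8.26612754e-04 -9.99997313e-01  2.16577390e-03]
```

View pics/s4.png

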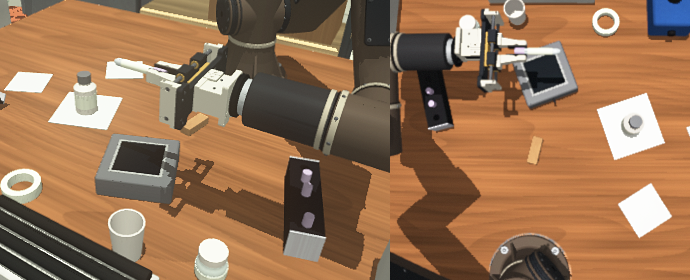

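The tube is held level, pointing to -y over the reader, and the bottle stands on the pad. The short tubes are still in the rack. Now I lower to 0.20.

Request:
{"api": "apply_moves", "payload": {
  "steps": [
    {"translation":[0,0,-0.03],"rotation":[0,0,0]},
    {"translation":[0,0,-0.06],"rotation":[0,0,0]},
    {"translation":[0,0,-0.1],"rotation":[0,0,0]},
    {"translation":[0,0,-0.14],"rotation":[0,0,0]},
    {"translation":[0,0,-0.18],"rotation":[0,0,0]},
    {"translation":[0,0,-0.22],"rotation":[0,0,0]},
    {"translation":[0,0,-0.25],"rotation":[0,0,0]},
    {"translation":[0,0,-0.268],"rotation":[0,0,0]},
    {"translation":[0,0,-0.268],"rotation":[0,0,0]},
    {"translation":[0,0,-0.268],"rotation":[0,0,0]}
  ]
}}

```text
t: 22.95
eef_pos: [0.5945, -0.0094, 0.2002]
ee_rot: [0.771, -1.57, 0.8]
force: [-0.6, -0.7, -1.5]
width: 0.0172
gripper_force: 15.0
```

Run:
```python
from station import *
from h import *
np.set_printoptions(precision=4,suppress=True)
s=get_state();print(s['q'],s['eef_pos'],s['force'],s['width'])
S,T=camera_model('scene'),camera_model('top');a,b=grab_frame('scene'),grab_frame('top')
x=s['eef_pos'];P=[x+[0,-.081,0],x+[0,-.026,0],x]
ps,pt=proj(S,P),proj(T,P);print(ps,pt)
r=lambda i,c:cv2.resize(i[int(c[1])-35:int(c[1])+35,int(c[0])-45:int(c[0])+45],None,fx=4,fy=4)
A,B=r(a,ps[1]),r(b,pt[1])
for I,p in((A,ps),(B,pt)):
    for q in p: cv2.circle(I,tuple(int(v) for v in (q-np.floor(p[1])+[45,35])*4),3,(0,0,255),1)
cv2.imwrite('pics/s5.png',np.vstack([np.hstack([A,B]),np.hstack([a[120:400:2,0:560:2],b[100:380:2,0:560:2],np.zeros((140,160,3),np.uint8)])]))
```

```text
[ 0.7372  0.8083 -0.5156  0.849  -1.7363 -1.3859] [ 0.5945 -0.0094  0.2002] [-0.6171 -0.6956 -1.4572] 0.017207549434669567
[[265.5228 189.849 ]
 [288.7707 197.1448]
 [300.2317 200.7433]] [[270.7393 158.5686]
 [249.5192 158.479 ]
 [239.5194 158.4478]]
```

View pics/s5.png

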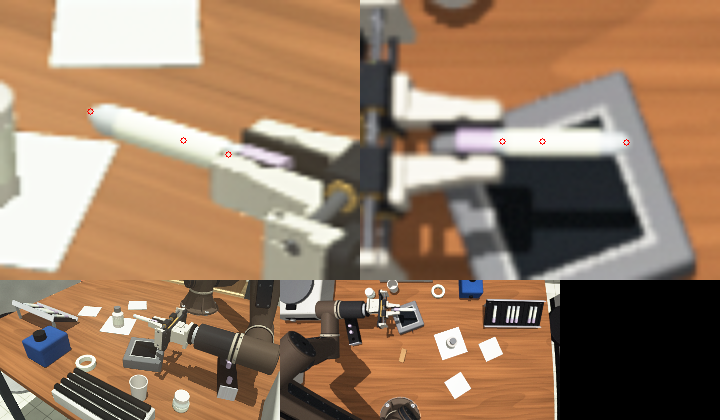

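The tube lies level along the predicted line with its middle over the glass. The bottle is on the pad and the rack is undisturbed.

```bash
python3 -c "
from station import *
print(job_done())"
```

```text
the job is handed in; nothing more can be done
None
```

The bottle stands on the bench pad. The long tube is held level about 15 cm above the reader's glass, with its middle over the glass's middle; the short tubes stayed in the rack, and the job was handed in at about 23 s.

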